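Press the aftershave cap home and put the bottle back in its row

ROBOT

A 6-joint arm with a two-finger parallel gripper is mounted at the origin on the work surface. World frame = base frame: x ahead of the robot, y to its left, z up, the work surface at z = 0. Lengths are in m, angles in rad, forces in N, time in s.
With the tool pointing down it reaches from about 0.4 to 0.925 m from the base axis. Payload 3.4 kg.
Tool frame: the origin (TCP) lies at the very end of the fingers, on their centre line; the grasp point (between the pads) lies 19 mm behind it; z points along the fingers, y is the line along which they close (so a half turn about z gives the same grasp; the last joint's range is limited). The gripper opens to 85 mm and grips with 20 to 120 N. Pads are 22 mm wide; open, the fingers measure 114 mm over their backs; the gripper's body (76 mm by 85 mm) begins 54 mm behind the grasp point. The pads swing forward as they close: fully open they stand 13 mm farther back than shut.
Start: joints at [1.079, 0.307, 1.506, -0, 1.328, -0.073], TCP at [0.234, 0.525, 0.231] pointing down, gripper open.
Joint ranges: [-3.12, 3.12], [-1.05, 2.28], [0.14, 2.33], [-1.42, 4.57], [0.1, 2.73], [-2.68, 2.68]. Speed limits (rad/s): [2.57, 2.57, 3.14, 3.14, 3.14, 3.14].

INTERFACE

Orientations are given as a unit quaternion [w, x, y, z].
In Python, from plant import arm gives the robot as it stands. Calls block until the motion is done:
- arm.movep(position, orientation): joint-space move of the TCP to a pose.
- arm.servo_line(position, rotation=None, rate=0.15): straight line of the TCP; rotation=None keeps the orientation; rate is the mean speed in m/s.
- arm.movej(angles): joint-space move.
- arm.gripper_to(opening): opening from 0.0 (shut) to 1.0 (fully open); the grip force is fixed at half the most; returns when the fingers have stopped.
- arm.hold(seconds).
- arm.solve_ik(position, orientation): joint angles nearest the present ones, or None.
- arm.sense(): the state.
- arm.camera(name): name is "scene" or "top"; returns a dict with "pixels" (384x512x3 uint8, red, green, blue), "z_map" (384x512 float32, m along the optical axis (not along the pixel's ray), 0 where there is no reading), "camera_matrix" (3x3 intrinsics, pixels), "T" (4x4, takes a point from camera to world coordinates). Camera axes: x right, y down, z forward; pixel columns grow to the right and rows downward; lengths in m; the calibration is good to about 2 mm. A picture is of the moment at which its call begins.
A pose or a line that the arm cannot do raises arm.PlanningError and nothing moves.
- arm.hand_in(): hands the job in; it is judged then, once.
Trained networks look in a picture, given as the dict that the camera call returned (one of the last four; its "shot" number tells which), for a name from the list of things; names that differ only in an ending like _2 or _b are one class to them, and where a whole thing is asked for, a point or a joint stands for the part that bears it (a point fixed in the world has none). Each returns a list of dicts, best first, with "confidence" (0 to 1); they miss things now and then, are a little off and sometimes report something else, mostly with a low value. They report only what shows in the picture. A call takes as long as a camera call. They do not tell look-alikes from the thing itself.
- arm.silhouettes(picture, name): "pixels" (384x512 bool, what is visible of it) and "xy" ([column, row] in pixels, amid what is visible of it).
The state is a dict: "t": time; "qpos": joint angles; "qvel": joint speeds; "tau": joint torques, N m; "eef_pos": TCP position; "orientation": TCP orientation; "ft_force": force on the tool from outside, world axes, zero at the start; "ft_torque": the same for the moment, N m; "finger_gap": opening from 0.0 (shut) to 1.0 (fully open); "grip_force": force on a finger pad.
Only numpy, scipy, OpenCV 4.12 (cv2) and the standard library are available. Lean on these libraries where they do the work, as an engineer would, in place of code of your own. Each camera call takes 0.05 s, during which the arm holds its last target. There are 200 camera calls.

TASK

The aftershave bottle standing out on the dresser has its cap left half off: press the cap down fully home on the glass, and stand the bottle upright on the floor of the white tray, in the same row as the closed bottle of its own height. Leave the two bottles in the tray and the other things on the dresser where they are.

Things in the scene. Friction and masses are not known exactly. Their poses are not given: they have to be found in the camera images.
- bottle: the open bottle, about 0.25 kg, standing loose on the dresser: square amber glass 48 x 48 mm, 90 mm high, with a round black cap on a metal neck. Origin: centre of its underside; z up along the bottle. Closed, it is 135 mm high in all; at the start the cap stands 14 to 23 mm higher.
- cap (a joint): height of the open bottle's cap above its closed position, m: 0 = home on the glass shoulder; 0.014 to 0.023 at the start. The cap is a stiff push fit on the neck: it slides along the bottle's axis, takes about 8 N to move and stays where it is left. It cannot leave the neck; once home it holds firmly enough to carry the bottle by it.
- cap_top (a point): centre of the top face of that cap. The cap is a cylinder 42 mm across and 45 mm high.
- tray: fixed white ceramic tray, 230 (its x) by 200 mm (its y), rim 14 mm high and 6 thick, floor 6 mm thick. A ridge along x at y = 0, 6 mm wide, 12 high, parts it into two rows 91 mm wide and 218 long, centred at y = +48.5 and -48.5 mm. Origin: centre of its underside; -x end nearer the robot. Each row holds a closed bottle towards its +x end; the -x half is free.
- tall_bottle: closed bottle just like the open one, 48 x 48 mm, 135 mm high with its cap (glass 90 mm), standing loose in one of the tray's rows. Origin: centre of its underside.
- short_bottle: closed bottle of the same look but shorter, 48 x 48 mm, 97 mm high with its cap (glass 52 mm), standing loose in the other row. Origin: centre of its underside.
- ring_cone: clear glass ring cone, bystander, 64 mm across the foot, 96 mm high. Origin: centre of its underside.
- watch: steel watch lying flat, bystander, 42 mm case, 176 mm long along its y, 10 mm high. Origin: under the case's centre.
- comb: black plastic comb lying flat, bystander, 180 mm long along its x, 36 mm wide, 5 mm thick. Origin: under its centre.
- tin: round lidded aluminium tin, bystander, 83 mm across, 40 mm high. Origin: centre of its underside.
Mind the look-alikes: they are no part of the job. What is shaped like the tall_bottle but green or turquoise is not meant. What is shaped like the bottle but blue is not meant.

How it is judged:
By the outcome, as a careful person would: the job done as asked, in the order asked, and still so for the second after the job is handed in, with the robot touching nothing.
It also fails if it takes over 38 s, if anything falls off the work surface, if the arm or the gripper's body presses on something with over 40 N, if the wrist force passes 120 N, or if a joint passes its speed limit or range.

## Working session

There is one attempt and no reset: what is moved stays moved. The work goes in short steps, each a Python script; the robot and the scene stay as the last script left them, time stands still between calls to the robot, and variables do not carry over. Pictures are saved under pics/ and viewed, at most 10 in all, crops included, and the job is handed in when it is done.

```bash
mkdir -p pics; ls
python3 - <<'E'
from plant import arm
import cv2,numpy as np
for n in ["scene","top"]:
    p=arm.camera(n); cv2.imwrite(f"pics/{n}0.png",cv2.resize(p["pixels"][:,:,::-1],(800,600)))
    np.savez(f"{n}0.npz",**{k:p[k] for k in("pixels","z_map","camera_matrix","T")})
    print(n,p["T"].round(3).tolist(),p["camera_matrix"].tolist())
    for o in ["bottle","cap","tray","tall_bottle","short_bottle"]:
        for d in arm.silhouettes(p,o):
            m=d["pixels"]&(p["z_map"]>0); v,u=np.nonzero(m); z=p["z_map"][m]
            K=p["camera_matrix"]; c=np.stack([(u-K[0,2])/K[0,0]*z,(v-K[1,2])/K[1,1]*z,z,0*z+1])
            w=(p["T"]@c)[:3]
            print(o,round(d["confidence"],2),np.round(d["xy"]),m.sum(),np.median(p["pixels"][m],0),np.percentile(w,[3,50,97],axis=1).round(3).tolist())
s=arm.sense();print(s["t"],s["orientation"])
E
```

```text
pics
scene [[-0.616, 0.607, -0.502, 1.159], [0.788, 0.477, -0.39, 0.46], [0.003, -0.636, -0.772, 1.021], [0.0, 0.0, 0.0, 1.0]] [[442.3620674152373, 0.0, 254.16287206645285], [0.0, 442.3620674152373, 196.8102201325132], [0.0, 0.0, 1.0]]
bottle 0.94 [205. 175.] 800 [120.  72.  39.] [[0.532, -0.201, 0.002], [0.571, -0.174, 0.088], [0.59, -0.155, 0.156]]
bottle 0.68 [248. 172.] 767 [ 42.  74. 146.] [[0.45, -0.127, 0.003], [0.483, -0.092, 0.077], [0.494, -0.08, 0.136]]
cap 0.67 [206. 159.] 266 [41. 42. 44.] [[0.545, -0.198, 0.114], [0.566, -0.176, 0.147], [0.58, -0.164, 0.157]]
cap 0.5 [245. 160.] 260 [ 50.5  87.5 187.5] [[0.452, -0.122, 0.092], [0.477, -0.098, 0.129], [0.489, -0.085, 0.137]]
tray 0.64 [294. 260.] 4224 [255. 255. 255.] [[0.495, 0.078, 0.002], [0.582, 0.173, 0.006], [0.719, 0.268, 0.015]]
tall_bottle 0.77 [250. 297.] 828 [ 51. 141. 139.] [[0.778, 0.134, 0.014], [0.801, 0.167, 0.09], [0.82, 0.187, 0.137]]
tall_bottle 0.68 [300. 279.] 959 [135.  99.  69.] [[0.649, 0.199, 0.007], [0.682, 0.231, 0.092], [0.693, 0.25, 0.143]]
tall_bottle 0.64 [346. 315.] 952 [ 53. 126.  66.] [[
[... 1184 characters left out ...]
 0.17, 0.006], [0.712, 0.266, 0.014]]
tray 0.27 [340. 212.] 385 [58. 53. 54.] [[0.539, -0.203, 0.089], [0.556, -0.182, 0.153], [0.577, -0.164, 0.156]]
tall_bottle 0.9 [187. 118.] 849 [ 10. 146. 145.] [[0.759, 0.127, 0.002], [0.778, 0.151, 0.089], [0.805, 0.185, 0.136]]
tall_bottle 0.61 [ 99. 157.] 825 [ 46. 139.  66.] [[0.658, 0.326, 0.01], [0.679, 0.345, 0.097], [0.705, 0.374, 0.136]]
tall_bottle 0.59 [159. 165.] 825 [127.  95.  64.] [[0.64, 0.198, 0.011], [0.656, 0.216, 0.097], [0.684, 0.247, 0.142]]
short_bottle 0.96 [203. 169.] 522 [109.   96.   71.5] [[0.636, 0.094, 0.021], [0.649, 0.114, 0.09], [0.675, 0.138, 0.105]]
0.6 [ 7.61864625e-06  2.07887454e-01  9.78152752e-01 -1.70801592e-05]
```

View pics/top0.png

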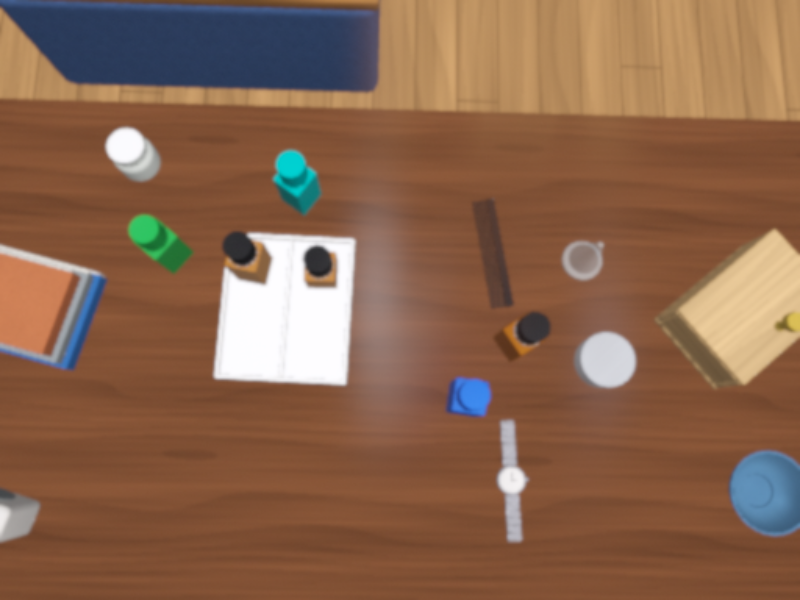

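View pics/scene0.png

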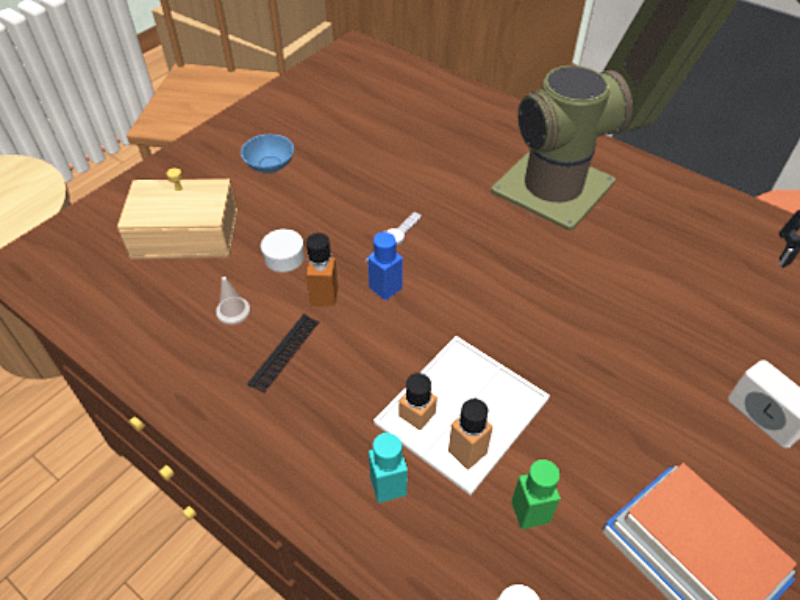

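```bash
cat > geo.py <<'E'
import numpy as np,cv2
def world(p):
    K=p["camera_matrix"];v,u=np.mgrid[:384,:512];z=p["z_map"]
    c=np.stack([(u-K[0,2])/K[0,0]*z,(v-K[1,2])/K[1,1]*z,z,0*z+1],-1)
    w=(c@p["T"].T)[...,:3]; w[z==0]=np.nan; return w
def slab(p,x,y,z):
    w=world(p).reshape(-1,3)
    m=(w[:,0]>x[0])&(w[:,0]<x[1])&(w[:,1]>y[0])&(w[:,1]<y[1])&(w[:,2]>z[0])&(w[:,2]<z[1])
    return w[m]
def rect(q): return cv2.minAreaRect((q[:,:2]*1000).astype(np.float32))
def circ(q): return cv2.minEnclosingCircle((q[:,:2]*1000).astype(np.float32))
E
python3 - <<'E'
import numpy as np
from geo import *
P={n:dict(np.load(n+"0.npz")) for n in("scene","top")}
for n,p in P.items():
    # bottle glass, cap top
    print(n,"capz",np.median(slab(p,(.52,.6),(-.22,-.14),(.145,.18))[:,2]))
    for nm,x,y,z in [("cap",(.51,.61),(-.23,-.13),(.145,.18)),("body",(.51,.61),(-.23,-.13),(.012,.095)),
      ("blue",(.42,.52),(-.15,-.05),(.02,.15)),("tallcap",(.61,.72),(.17,.27),(.135,.16)),("shortcap",(.6,.71),(.07,.16),(.096,.12)),("tallbody",(.61,.72),(.17,.27),(.025,.1)),
      ("tray",(.45,.76),(.05,.3),(.008,.018)),("trayall",(.45,.76),(.05,.3),(.004,.018))]:
        q=slab(p,x,y,z); print(n,nm,len(q),q.mean(0).round(3),np.round(rect(q)[0]+rect(q)[1]+(rect(q)[2],),1),np.round(circ(q)[0]+(circ(q)[1],),1),np.percentile(q[:,2],[50,90]).round(3))
E
```

```text
scene capz 0.15397138521371678
scene cap 157 [ 0.562 -0.182  0.153] [ 559.6 -185.1   43.    39.4   46. ] [ 559.4 -185.3   22.3] [0.154 0.156]
scene body 449 [ 0.571 -0.172  0.062] [ 560.6 -183.2   50.7   48.    34.1] [ 559.7 -183.3   32.3] [0.065 0.091]
scene blue 666 [ 0.478 -0.097  0.086] [ 469.3 -104.    50.5   49.7   81.9] [ 470.4 -104.3   32. ] [0.087 0.134]
scene tallcap 236 [0.668 0.224 0.141] [666.9 224.1  39.7  41.2  66.5] [666.7 223.3  21.6] [0.141 0.143]
scene shortcap 207 [0.662 0.118 0.102] [661.  117.3  41.4  39.7  36.6] [661.  117.4  21.5] [0.103 0.105]
scene tallbody 476 [0.681 0.231 0.068] [668.7 223.   50.7  48.2  80.9] [667.8 224.1  32.4] [0.071 0.096]
scene tray 1401 [0.61  0.18  0.012] [604.5 171.5 200.5 233.3  88.3] [604.9 171.8 150.5] [0.011 0.015]
scene trayall 3846 [0.602 0.178 0.008] [6.053e+02 1.760e+02 3.099e+02 2.480e+02 6.000e-01] [605.  182.4 183.8] [0.007 0.013]
top capz 0.15314967398774304
top cap 307 [ 0.558 -0.183  0.153] [ 558.2 -183.7   39.9   39.5    0.6] [ 558.7 -184.1   20.8] [0.153 0.155]
top body 304 [ 0.549 -0.169  0.07 ] [ 558.  -182.8   48.    46.1   34.9] [ 558.2 -183.8   32.3] [0.086 0.09 ]
top blue 574 [ 0.466 -0.1    0.11 ] [ 468.  -105.2   48.8   48.2   82.6] [ 468.1 -104.6   32.2] [0.132 0.136]
top tallcap 293 [0.666 0.224 0.14 ] [665.9 223.3  39.9  39.9   4.3] [666.3 223.7  21.1] [0.14  0.142]
top shortcap 268 [0.659 0.117 0.102] [659.2 117.8  39.8  40.2   0. ] [659.7 117.1  20.8] [0.102 0.104]
top tallbody 366 [0.654 0.214 0.073] [665.5 224.   49.4  47.9  80.2] [666.2 224.   32.7] [0.079 0.096]
top tray 1447 [0.594 0.168 0.011] [624.9 171.3 200.5 270.7  88.2] [608.1 172.  153.2] [0.011 0.015]
top trayall 5157 [0.589 0.17  0.007] [606.5 173.7 245.2 306.8  89.5] [600.5 171.7 183.9] [0.006 0.012]
```

The top view shows the open amber bottle at px (525,335), the blue decoy at (470,397), the tin at (605,360) and the tray centred near (285,310). The tall closed bottle is in the tray's left (+y) row at (245,258), and the short one is at (320,267). The scene view agrees, with the cap raised about 19 mm. Next I press the cap.

```bash
cat >> geo.py <<'E'
from scipy.spatial.transform import Rotation as R
def down(a):  # closing axis at angle a (deg)
    a=np.radians(a); y=np.array([np.cos(a),np.sin(a),0]); z=np.array([0,0,-1.])
    q=R.from_matrix(np.stack([np.cross(y,z),y,z],1)).as_quat(); return q[[3,0,1,2]]
B=np.array([.5585,-.1838])
E
python3 - <<'E'
from plant import arm
from geo import *
for a in (34.5,34.5-180): 
    j=arm.solve_ik([*B,.2],down(a)); k=[arm.solve_ik([.551,.2216,.2],down(a+d)) for d in(53.8,-36.2)]
    print(a,j,k)
a=min((34.5,-145.5),key=lambda a:abs(arm.solve_ik([*B,.2],down(a))[5]))
arm.gripper_to(0.0)
arm.movep([*B,.2],down(a)); print(a,arm.sense()["t"])
arm.servo_line([*B,.16],rate=.1)
f0=arm.sense()["ft_force"][2]
z=.16
while z>.131:
    z-=.002; arm.servo_line([*B,z],rate=.04); s=arm.sense(); f=s["ft_force"][2]-f0
    print(round(z,3),s["eef_pos"].round(4) if hasattr(s["eef_pos"],"round") else s["eef_pos"],round(f,1),round(s["t"],2))
    if z<.14 and f>28: break
E
```

```text
34.5 [-3.89766484e-01  3.49444468e-01  1.52406400e+00 -4.44089210e-16
  1.26808418e+00 -9.91905075e-01] [array([ 3.11265794e-01,  3.57409924e-01,  1.51122414e+00, -4.44089210e-16,
        1.27295859e+00, -1.22985994e+00]), array([ 3.11265794e-01,  3.57409924e-01,  1.51122414e+00, -4.44089210e-16,
        1.27295859e+00,  3.40936391e-01])]
-145.5 [-3.89766484e-01  3.49444468e-01  1.52406400e+00 -4.44089210e-16
  1.26808418e+00  2.14968758e+00] [array([ 3.11265794e-01,  3.57409924e-01,  1.51122414e+00, -4.44089210e-16,
        1.27295859e+00,  1.91173272e+00]), None]
34.5 4.1167
0.158 [ 0.5589 -0.1839  0.1586] 0.0 4.92
0.156 [ 0.5584 -0.1838  0.156 ] -0.4 5.17
0.154 [ 0.5588 -0.1839  0.1541] 1.1 5.42
0.152 [ 0.5588 -0.184   0.1526] 4.2 5.67
0.15 [ 0.5589 -0.184   0.1507] 4.3 5.92
0.148 [ 0.5589 -0.184   0.1487] 5.9 6.17
0.146 [ 0.5589 -0.184   0.1467] 5.1 6.42
0.144 [ 0.5589 -0.184   0.1447] 5.4 6.67
0.142 [ 0.5589 -0.184   0.1427] 5.4 6.92
0.14 [ 0.5589 -0.184   0.1407] 5.1 7.17
0.138 [ 0.5589 -0.184   0.1387] 4.6 7.42
0.136 [ 0.5589 -0.184   0.1367] 5.8 7.67
0.134 [ 0.5589 -0.184   0.135 ] 6.9 7.92
0.132 [ 0.5594 -0.1842  0.1349] 17.5 8.17
0.13 [ 0.5601 -0.1845  0.1349] 26.5 8.42
```

The cap stopped at 0.1349 m and the force rose sharply, so it is home. I'll lift clear, check the bottle's pose again, and then grip the cap.

Run:
```python
from plant import arm
from geo import *
arm.servo_line([*B,.20],rate=.15)
arm.gripper_to(1.0)
for n in("scene","top"):
    p=arm.camera(n)
    for z in((.128,.143),(.012,.085)):
        q=slab(p,(.51,.61),(-.23,-.13),z); 
        if len(q)>20: print(n,len(q),np.round(rect(q)[0]+rect(q)[1]+(rect(q)[2],),1),np.round(circ(q)[0]+(circ(q)[1],),1),np.percentile(q[:,2],[50,90]).round(4))
    cv2.imwrite(f"pics/{n}1.png",p["pixels"][120:280,130:400,::-1].repeat(2,0).repeat(2,1))
print(arm.sense()["t"],arm.sense()["eef_pos"])
```

```text
scene 141 [ 559.9 -183.6   42.3   40.7   84.4] [ 559.3 -183.8   23. ] [0.1343 0.1366]
scene 311 [ 564.1 -168.7   33.    64.    75.2] [ 560.7 -181.7   32.1] [0.0503 0.0779]
top 260 [ 560.1 -181.1   33.7   41.2   70. ] [ 559.1 -184.6   20.9] [0.1339 0.136 ]
top 150 [ 551.7 -168.7   52.8   24.7   16.3] [ 553.7 -175.8   26.9] [0.051 0.08 ]
9.9167 [ 0.55853982 -0.18380775  0.20007808]
```

View pics/scene1.png

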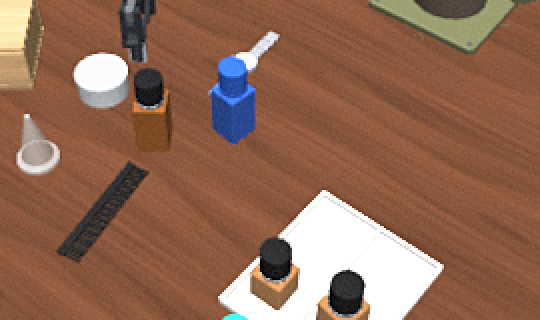

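The picture shows the cap seated at px (148,85), level with the look-alikes' caps, and the bottle standing unmoved. Now I grip the cap and carry the bottle.

Run:
```python
from plant import arm
from geo import *
P=np.array([.559,-.184]); T=np.array([.551,.2216]); zg=.098
arm.servo_line([*P,zg],rate=.12)
arm.gripper_to(0.0); s=arm.sense(); print("grip",s["finger_gap"],s["grip_force"],s["t"],s["ft_force"])
arm.servo_line([*P,zg+.11],rate=.12); s=arm.sense(); print("lift",s["finger_gap"],s["ft_force"],s["t"])
arm.movep([*T,zg+.11],down(34.5-36.2)); print(arm.sense()["t"])
for n in("scene","top"):
    p=arm.camera(n); cv2.imwrite(f"pics/{n}2.png",p["pixels"][120:340,120:400,::-1].repeat(2,0).repeat(2,1))
    q=slab(p,(.5,.6),(.17,.27),(.08,.205)); print(n,len(q),q.min(0).round(3),np.round(rect(q)[0]+rect(q)[1]+(rect(q)[2],),1))
    q=slab(p,(.5,.6),(.17,.27),(.1,.19)); print(n,len(q),np.round(rect(q)[0]+rect(q)[1]+(rect(q)[2],),1))
```

```text
grip 0.4780447300415504 60.24567425251007 11.4 [-1.79596745 -0.45324592  5.08302311]
lift 0.47655175046183307 [-1.17395408 -0.1363113  -2.57686972] 12.4667
13.9667
scene 644 [0.53  0.196 0.107] [5.537e+02 2.205e+02 4.760e+01 4.950e+01 1.000e-01]
scene 489 [564.  230.8  33.9  64.9  40.9]
top 398 [0.526 0.195 0.111] [550.5 217.9  44.9  47.6  88.1]
top 255 [539.3 207.4  31.9  64.   45.6]
```

View pics/scene2.png

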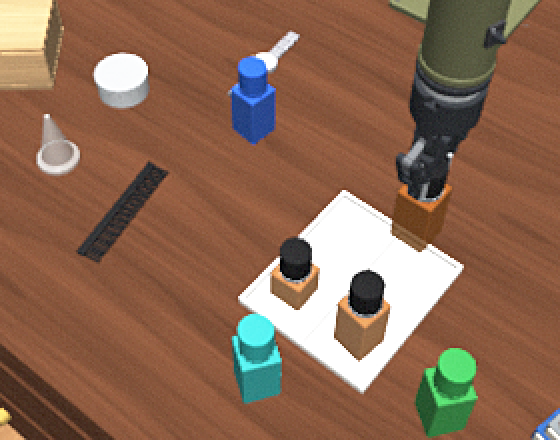

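The bottle hangs straight from the gripper at px (422,215), over the free end of the tall bottle's row. Now I lower it.

Run:
```python
from plant import arm
from geo import *
T=np.array([.551,.2216]); z=.110
arm.servo_line([*T,z],rate=.12); arm.hold(.2); f0=arm.sense()["ft_force"][2]
while z>.099:
    z-=.0015; arm.servo_line([*T,z],rate=.03); s=arm.sense(); f=s["ft_force"][2]-f0; print(round(z,4),round(s["eef_pos"][2],4),round(f,1))
    if f>3: break
arm.gripper_to(1.0); arm.hold(.2)
arm.servo_line([*T,.22],rate=.15); arm.movej([.9]+list(arm.sense()["qpos"])[1:])
for n in("scene","top"):
    p=arm.camera(n); cv2.imwrite(f"pics/{n}3.png",p["pixels"][120:340,120:400,::-1].repeat(2,0).repeat(2,1))
    for nm,x,y,zz in(("body",(.5,.6),(.17,.27),(.025,.1)),("cap",(.5,.6),(.17,.27),(.13,.16)),("tall",(.61,.72),(.17,.27),(.025,.1)),("short",(.61,.72),(.07,.16),(.096,.12))):
        q=slab(p,x,y,zz); print(n,nm,len(q),np.round(rect(q)[0]+rect(q)[1]+(rect(q)[2],),1),np.percentile(q[:,2],[50,90]).round(4))
print(arm.sense()["t"])
```

```text
0.1085 0.1086 -1.7
0.107 0.1068 -0.8
0.1055 0.1053 -0.7
0.104 0.1048 6.6
scene body 450 [552.2 221.3  48.8  49.7  88.4] [0.071 0.096]
scene cap 220 [551.8 221.9  40.3  40.5  72.4] [0.1402 0.1426]
scene tall 473 [668.  223.   50.6  48.2  78.9] [0.071  0.0957]
scene short 207 [661.  116.9  42.2  39.3  53.2] [0.1024 0.1047]
top body 308 [550.2 220.9  48.2  47.6  88.4] [0.0846 0.096 ]
top cap 314 [550.4 220.4  40.5  39.6  44.9] [0.1401 0.1425]
top tall 366 [665.8 223.7  48.3  48.5  79.2] [0.079  0.0957]
top short 265 [659.3 117.7  38.9  40.6   4.8] [0.1022 0.1043]
19.2667
```

View pics/scene3.png

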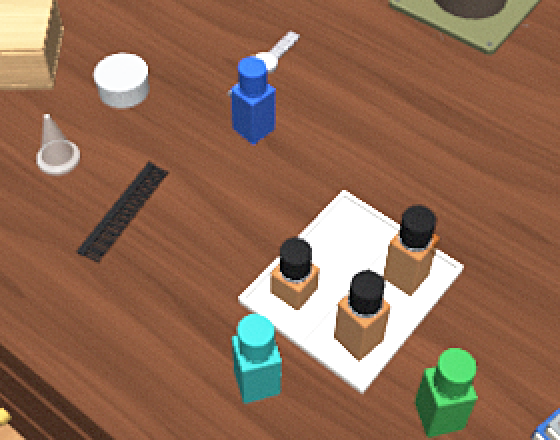

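The bottle stands upright at px (412,250), behind the tall one in its row. The cap height matches the tall bottle's, and the others are where they were.

```bash
python3 -c "
from plant import arm
print(arm.hand_in())"
```

```text
the job is handed in; nothing more can be done
None
```

The aftershave bottle's cap is pressed fully home, the bottle stands upright in the tall bottle's row of the tray, nothing else visibly moved, and the job was handed in at about 19 s.

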